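# Hook a stuck specimen slide out of its rack and lay it on the light panel

### The job

The long resin slide has slipped to the back of its lane in the specimen rack, out of finger reach. Draw the hook tool out from under the half cover of the instrument tray, lay it on the pad of the dissecting tray and take it again by the rear of its handle, so that its full length is free to reach over the slide in its lane, catch it behind its back end and drag it right out onto the bench; the fingers must not touch the slide while it is in the rack. Then lay the hook back on the pad and lay the slide flat on the lit window of the light panel, lengthwise along the window's long side, leaving the two short slides, the forceps and the jar where they are.

Things in the scene. Friction and masses are not known exactly. Their poses are not given: they have to be found in the camera images.
- hook_handle (a point): Hook tool (45 g): black handle 95 mm long, 14 mm square, then a 4 mm steel shank with its end bent straight down. This point: middle of the handle, 7 mm above its underside; x runs from handle to hook, z up. Flat on its handle, hook down, it stands steadily. The level part of the shank has its underside 3.5 mm and its top 7.5 mm above this point's level; the bent end is 137.5 mm ahead
- hook_end (a point): middle of the rear end face of the hook tool's handle, 47.5 mm behind its middle. At the start the rear 63 to 68 mm of the handle lies under the instrument tray's half cover, so only the front 27 to 32 mm of it can be gripped there
- hook_tip (a point): the tip of the bent-down hook, on its axis, 1.5 mm above the level of the handle's underside. The bent part is 4 mm thick; its rounded end hangs 10 mm below the underside of the shank and stays 0.5 mm above the level of the handle's underside
- slide_mid (a point): the long slide: a clear resin block 76 x 28 x 9 mm on a white backing, a brown shell cast in it, a paper label at its front end, 24 g. This point is its centre; x along its length (towards its back end), z up (underside 4.5 mm below). At the start it lies flat in one of the rack's three lanes, pointing along it, its back end 95 to 110 mm in from the mouth
- slide_front (a point): middle of the long slide's label end, the end nearer the rack's mouth at the start
- slide_back (a point): middle of the long slide's other end, the end deep in the rack, behind which the hook must catch
- rack_mouth (a point): Specimen rack, fixed: white walls, clear roof, 118 mm wide, 128 deep, 40 high. This point: middle of its open front edge, on the lanes' floor (3 mm above the bench); x points into the lanes, y across to the left. Three lanes centred at y = -38, 0, +38 mm, each 34 wide, 34 high inside, 125 deep, closed at the back, walls 4 mm; the roof has a 12 mm sight slit along the middle of each lane
- short_a_mid (a point): a short resin slide, 40 x 28 x 9 mm, with a beetle, in a lane of the rack; its centre. Leave it alone
- short_b_mid (a point): another short resin slide, 40 x 28 x 9 mm, with a beetle, in another lane of the rack; its centre. Leave it alone
- instrument_tray: Instrument tray, fixed, plain metal, 286 (x) x 156 (y) mm, walls 3 mm thick and 23 high, floor 3 mm above the bench. Origin: centre of its underside. A flat half cover (underside at 23 mm, top at 25, wire handle up to 39) lies over the 75 mm at its -x end; the hook tool lies with its handle under it, hook towards the tray's +x, with about 85 mm of free floor ahead of the hook
- forceps_mid (a point): steel forceps 136 mm long, 6 mm high, lying in the instrument tray beside the hook tool; its middle. Leave it alone
- pad (a point): Dissecting tray, fixed, cream with a dark pad, 256 (x) x 186 (y) mm, walls 4 mm thick with a rim 272 x 202 mm whose top is 24 mm above the bench. This point is the centre of the pad's top, 8 mm above the bench; inner room 248 x 178 mm along x and y, z up
- window (a point): LED light panel, fixed, 130 (x) x 200 (y) mm, 8 mm high. This point is the centre of its lit window, on its top face (8 mm above the bench); the window measures 100 mm along x and 164 mm along y (its long side), z up
- jar_mid (a point): small amber jar 64 mm across and 85 mm high standing on the bench; its middle. Leave it alone

How it is judged:
By the outcome, as a careful person would: the job done as asked, in the order asked, and still so for the second after the job is handed in, with the robot touching nothing.
It also fails if it takes over 70 s, if anything falls off the work surface, if the arm or the gripper's body presses on something with over 40 N, if the wrist force passes 120 N, or if a joint passes its speed limit or range.

### The arm

A 7-joint arm with a two-finger parallel gripper is mounted at the origin on the work surface. World frame = base frame: x ahead of the robot, y to its left, z up, the work surface at z = 0. Lengths are in m, angles in rad, forces in N, time in s.
With the tool pointing down it reaches from about 0.425 to 0.875 m from the base axis. Payload 4.7 kg.
Tool frame: the origin (TCP) lies at the very end of the fingers, on their centre line; the grasp point (between the pads) lies 19 mm behind it; z points along the fingers, y is the line along which they close (so a half turn about z gives the same grasp; the last joint's range is limited). The gripper opens to 87 mm and grips with 3 to 60 N. Pads are 19 mm wide; open, the fingers measure 117 mm over their backs; the gripper's body (75 mm by 190 mm) begins 51 mm behind the grasp point.
Start: joints at [0.014, 0.321, -0.07, 1.45, 0.023, 1.371, -0.057], TCP at [0.65, -0, 0.223] pointing down, gripper open.
Joint ranges: [-2.86, 2.86], [-0.3, 2.09], [-1.38, 1.24], [0.06, 2.45], [-1.56, 4.7], [0.09, 2.05], [-2.69, 2.69]. Speed limits (rad/s): [2.57, 2.57, 3.14, 3.14, 3.14, 3.14, 3.14].

### API

Orientations are given as a rotation vector (axis times angle).
In Python, from bench import ctrl gives the robot as it stands.
- The arm moves only by the shell command python3 -m jog 'ROWS' [FORCE]. ROWS is JSON, a list that holds one entry, the list of rows, each a list of 7 numbers: the shift along the tool's x, y, z in mm, then the turn, a rotation vector about the tool's x, y, z in degrees, then the finger opening in mm, from 0 to 87. A call has 1 to 10 rows; each row is the pose to reach, as a shift and turn from the pose commanded when the call began, along the tool's axes at that moment; what a row does not reach only later rows make up. A row lasts 1/10 s, in which the tool goes at most 50 mm and 8.59 degrees, less where a joint would pass 70% of its speed; a pose out of reach is approached as far as the arm can. A call with a gripper value outside its range is refused whole. The fingers move at their own pace and stop on an object; FORCE is the grip in N (left out, the last holds). Time passes only in rows, so rows that repeat a pose let the fingers close. It gives the time, the measured TCP pose, the force, the opening and the grip force at its end, in the units of the state.
- ctrl.get_state(): the state, without advancing time (a new reading comes with each control period).
- ctrl.get_image(name): name is "scene" or "side" or "wrist"; returns a dict with "image" (384x512x3 uint8, red, green, blue), "depth" (384x512 float32, m along the optical axis (not along the pixel's ray), 0 where there is no reading), "fov_y" (degrees; the focal length in pixels is half the picture's height over the tangent of half this angle, whatever the lens; pixels are square), "cx", "cy" (the principal point, pixels), "rvec" (rotation vector, rad) and "tvec" (3), from world to camera coordinates, as OpenCV has them. Camera axes: x right, y down, z forward; pixel columns grow to the right and rows downward; lengths in m; the calibration is good to about 2 mm. A picture is of the moment at which its call begins.
- ctrl.close_job(): hands the job in; it is judged then, once.
The state is a dict: "time": time; "joint_positions": joint angles; "qd": joint speeds; "joint_torque": joint torques, N m; "position": TCP position; "tool_rot": TCP orientation; "ft_force": force on the tool from outside, world axes, zero at the start; "torque": the same for the moment, N m; "grip_width": opening from 0.0 (shut) to 1.0 (fully open); "grip_force": force on a finger pad.
Only numpy, scipy, OpenCV 4.12 (cv2) and the standard library are available. Lean on these libraries where they do the work, as an engineer would, in place of code of your own. Each camera call takes 0.05 s, during which the arm holds its last target. There are 200 camera calls.

## Working session

There is one attempt and no reset: what is moved stays moved. The work goes in short steps, Python scripts to look and compute and a shell command to move; the robot and the scene stay as the last step left them, time stands still between calls to the robot, and variables do not carry over. Pictures are saved under pics/ and viewed, at most 10 in all, crops included, and the job is handed in when it is done.

```bash
ls; mkdir -p pics
cat > h.py <<'E'
import numpy as np, cv2, pickle
from bench import ctrl
from scipy.spatial.transform import Rotation as R
def snap(n,tag):
    d=ctrl.get_image(n); pickle.dump(d,open(f'pics/{tag}.pkl','wb')); cv2.imwrite(f'pics/{tag}.png',d['image'][:,:,::-1]); return d
def load(tag): return pickle.load(open(f'pics/{tag}.pkl','rb'))
def cam(d):
    f=192/np.tan(np.radians(d['fov_y'])/2); Rm=R.from_rotvec(np.ravel(d['rvec'])).as_matrix(); return f,Rm,np.ravel(d['tvec'])
def ray(d,u,v,z):
    f,Rm,t=cam(d); c=-Rm.T@t; r=Rm.T@np.array([(u-d['cx'])/f,(v-d['cy'])/f,1]); return c+r*(z-c[2])/r[2]
def pix(d,p):
    f,Rm,t=cam(d); q=Rm@np.array(p)+t; return f*q[0]/q[2]+d['cx'],f*q[1]/q[2]+d['cy']
def cloud(d):
    f,Rm,t=cam(d); v,u=np.mgrid[:384,:512]; z=d['depth']; q=np.stack([(u-d['cx'])/f*z,(v-d['cy'])/f*z,z],-1)-t
    p=q@Rm; p[z==0]=np.nan; return p
E
python3 - <<'E'
from h import *
for n in ['scene','side','wrist']:
    d=snap(n,n+'0'); f,Rm,t=cam(d); print(n,d['fov_y'],-Rm.T@t,Rm[2])
a=[cv2.imread(f'pics/{n}0.png') for n in ['scene','side']]
print(ctrl.get_state()['tool_rot'])
E
```

```text
pics
scene 54.01048396579305 [1.11077426 0.28625809 0.96443207] [-0.50679572 -0.24230779 -0.82731193]
side 49.30558000426649 [0.05502504 0.83645448 0.7044347 ] [ 0.4334416  -0.70801407 -0.55753427]
wrist 58.7410513391625 [0.64953621 0.07617814 0.38321435] [-0.00306417 -0.27668887 -0.96095467]
[-2.22067205e+00 -2.22080387e+00  1.69705586e-03]
```

View pics/scene0.png

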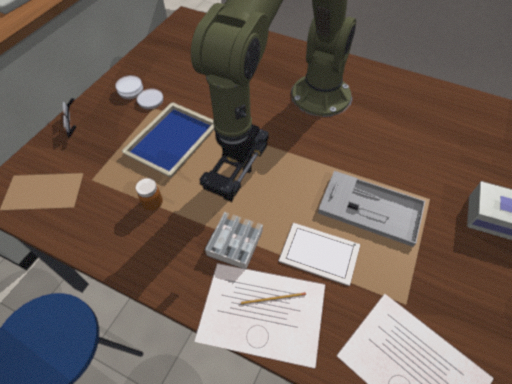

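View pics/side0.png

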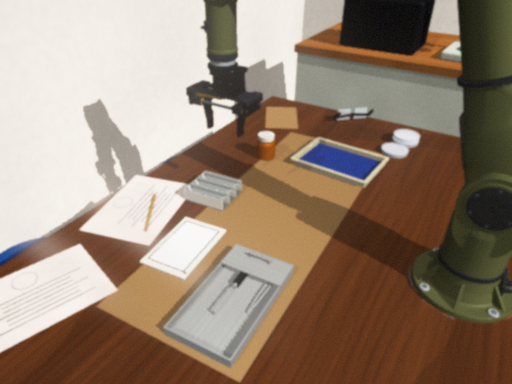

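The scene view shows the instrument tray at about (372,208), with the hook handle near (352,207). The pad is near (170,138), the rack (235,240), the window (320,253) and the jar (148,190). In the side view the tray is at (232,300), with the cover at its upper end.

```bash
python3 - <<'E'
from h import *
d=load('scene0'); s=load('side0')
P=cloud(d)
for n,u,v,z in [('tray',372,208,.02),('pad',170,138,.008),('rack',235,240,.043),('win',320,253,.008),('jar',148,187,.085)]:
    print(n,ray(d,u,v,z).round(3),P[v,u].round(3))
def rect(d,mask,z,name,lo=200):
    cs,_=cv2.findContours(mask.astype(np.uint8),cv2.RETR_EXTERNAL,cv2.CHAIN_APPROX_NONE)
    c=max(cs,key=cv2.contourArea).reshape(-1,2)
    w=np.array([ray(d,*p,z)[:2] for p in c],np.float32)
    print(name,'rect',cv2.minAreaRect(w*1000))
hsv=cv2.cvtColor(d['image'],cv2.COLOR_RGB2HSV)
hs=cv2.cvtColor(s['image'],cv2.COLOR_RGB2HSV)
for nm,dd,h in [('scene',d,hsv),('side',s,hs)]:
    Q=cloud(dd)
    blue=(h[...,0]>105)&(h[...,0]<130)&(h[...,1]>150)
    ok=np.nan_to_num(Q[...,2],nan=-1)
    blue&=(ok>-.02)
    rect(dd,blue,.008,nm+' pad')
    # window: white with dark line
    b=(h[...,1]<40)&(h[...,2]>200)&(np.hypot(Q[...,0]-ray(d,320,253,.008)[0],Q[...,1]-ray(d,320,253,.008)[1])<.125)
    rect(dd,b,.008,nm+' panel')
    c=ray(d,372,208,.02); g=(h[...,1]<60)&(np.hypot(Q[...,0]-c[0],Q[...,1]-c[1])<.18)&(ok>.001)
    rect(dd,g,.023,nm+' tray')
    c=ray(d,235,240,.043); g=(ok>.033)&(ok<.055)&(np.hypot(Q[...,0]-c[0],Q[...,1]-c[1])<.11)
    rect(dd,g,.043,nm+' racktop'); 
    print(np.nanmedian(Q[g][:,2]))
E
python3 - <<'E'
import cv2
a=cv2.imread('pics/scene0.png'); b=cv2.imread('pics/side0.png')
x=cv2.resize(a[165:285,195:435],(800,400),interpolation=3)
y=cv2.resize(a[205:275,200:270],(560,560),interpolation=3)
cv2.imwrite('pics/c1.png',x)
E
```

```text
tray [0.427 0.321 0.02 ] [0.415 0.321 0.003]
pad [ 0.447 -0.383  0.008] [ 0.447 -0.383  0.008]
rack [0.709 0.012 0.043] [0.708 0.011 0.039]
win [0.626 0.234 0.008] [0.625 0.234 0.005]
jar [ 0.687 -0.28   0.085] [ 0.686 -0.281  0.083]
scene pad rect ((444.9356994628906, -381.93060302734375), (157.364013671875, 228.56503295898438), 86.12704467773438)
scene panel rect ((622.9256591796875, 232.07862854003906), (127.18992614746094, 197.1379852294922), 5.3328776359558105)
scene tray rect ((423.3383483886719, 316.5404052734375), (172.94288635253906, 288.5168762207031), 2.6949198246002197)
scene racktop rect ((702.249755859375, 5.604366302490234), (130.20140075683594, 118.67668914794922), 4.85064697265625)
0.03897223719897869
side pad rect ((449.37042236328125, -389.2770690917969), (131.1677703857422, 221.35787963867188), 85.37543487548828)
side panel rect ((618.9751586914062, 234.62588500976562), (133.18540954589844, 202.24545288085938), 5.3223347663879395)
side tray rect ((411.98046875, 322.2911376953125), (166.11563110351562, 299.64715576171875), 2.767650842666626)
side racktop rect ((690.4144287109375, 12.459465026855469), (132.0543212890625, 128.46585083007812), 5.0320515632629395)
0.03969764039590205
```

View pics/c1.png

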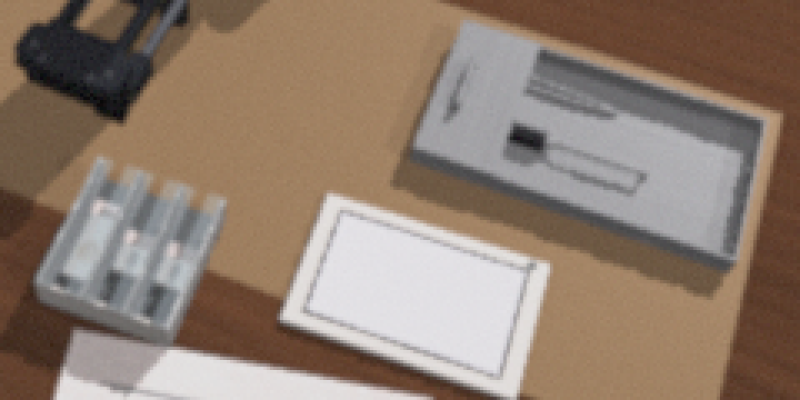

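The crop shows the hook in the tray pointing to world +y, with the cover at its −y end. The long slide is in the rack's −y lane, with its label towards the robot.

```bash
python3 -m jog '[[[320,-220,-30,0,0,0,60],[320,-220,-30,0,0,0,60],[320,-220,-30,0,0,0,60],[320,-220,-30,0,0,0,60],[320,-220,-30,0,0,0,60],[320,-220,-30,0,0,0,60],[320,-220,-30,0,0,0,60],[320,-220,-30,0,0,0,60],[320,-220,-30,0,0,0,60],[320,-220,-30,0,0,0,60]]]' 30
python3 - <<'E'
from h import *
d=snap('wrist','w1'); print(ctrl.get_state()['position'],ctrl.get_state()['tool_rot'])
a=cv2.imread('pics/w1.png'); b=cv2.imread('pics/wrist0.png')
cv2.imwrite('pics/w1b.png',np.vstack([cv2.resize(a,(400,300)),cv2.resize(b,(400,300))]))
E
```

```text
time: 1.15
position: [0.4294, 0.3205, 0.2525]
tool_rot: [2.218, 2.224, -0.0]
ft_force: [0.0, -1.6, -0.5]
grip_width: 0.692
grip_force: 0.0
[0.43046639 0.31910975 0.25226316] [ 2.22124412e+00  2.22025096e+00 -9.42278482e-04]
```

View pics/w1b.png

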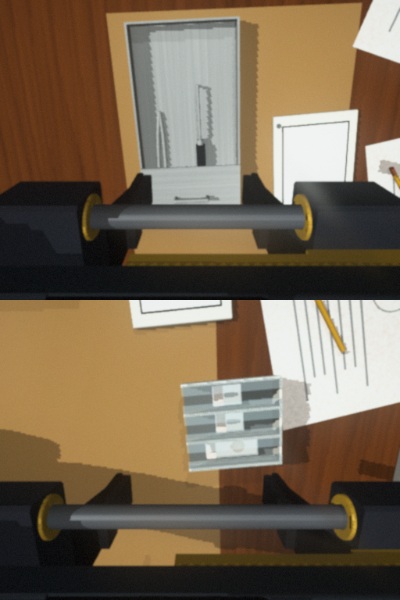

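The wrist view (top) has image up = world +y. The handle front is at about (256,198) full-res, the shank runs up to (258,112), and the forceps are at (205,180). In the lower view the rack's mouth faces −x.

Run:
```python
from h import *
d=load('w1'); g=cv2.cvtColor(d['image'],cv2.COLOR_RGB2GRAY)
m=np.zeros_like(g); m[165:222,235:285]=(g[165:222,235:285]<45)
ys,xs=np.nonzero(m); print('dark',xs.min(),xs.max(),ys.min(),ys.max())
for r in range(176,216,4): 
    x=np.nonzero(m[r])[0]; print(r,(x.min(),x.max()) if len(x) else None)
cs,_=cv2.findContours(m,0,1); c=max(cs,key=cv2.contourArea).reshape(-1,2)
w=np.array([ray(d,*p,.017)[:2] for p in c],np.float32)*1000
print(cv2.minAreaRect(w), w.min(0),w.max(0))
# cover edge + shank
cr=cv2.resize(d['image'][95:230,180:315],(540,540),interpolation=cv2.INTER_CUBIC)
cv2.imwrite('pics/c2.png',cr[:,:,::-1])
P=cloud(d); 
for r in range(190,235,4): print(r,P[r,[235,256,275]].round(3).tolist())
# rack in wrist0: top edges from cloud
d=load('wrist0');P=cloud(d);ok=np.nan_to_num(P[...,2],nan=-1)
q=(ok>.03)&(ok<.06);q[220:]=0;cs,_=cv2.findContours(q.astype(np.uint8),0,1);c=max(cs,key=cv2.contourArea).reshape(-1,2)
w=np.array([ray(d,*p,.043)[:2] for p in c],np.float32)*1000; print('rack',cv2.minAreaRect(w))
cv2.imwrite('pics/c3.png',cv2.resize(d['image'][90:225,215:385],(680,540),interpolation=cv2.INTER_CUBIC)[:,:,::-1])
```

```text
Traceback (most recent call last):
ValueError: zero-size array to reduction operation minimum which has no identity
```

Run:
```python
from h import *
d=load('w1'); g=cv2.cvtColor(d['image'],cv2.COLOR_RGB2GRAY)
print(g[165:222:3,240:280:2])
cr=cv2.resize(d['image'][95:230,180:315],(540,540),interpolation=cv2.INTER_CUBIC)
P=cloud(d); 
for r in range(190,235,5): print(r,P[r,[235,256,275]].round(3).tolist())
d=load('wrist0');P=cloud(d);ok=np.nan_to_num(P[...,2],nan=-1)
q=(ok>.03)&(ok<.06);q[220:]=0;cs,_=cv2.findContours(q.astype(np.uint8),0,1);c=max(cs,key=cv2.contourArea).reshape(-1,2)
w=np.array([ray(d,*p,.043)[:2] for p in c],np.float32)*1000; print('rack',cv2.minAreaRect(w))
c3=cv2.resize(d['image'][90:225,215:385],(680,540),interpolation=cv2.INTER_CUBIC)
cv2.imwrite('pics/c2.png',np.hstack([cv2.resize(cr,(400,400)),cv2.resize(c3,(400,400))])[:,:,::-1])
```

```text
[[180 183 188 186 183 179 166 179 158 178 180 181 168 142 132 132 154 182
  185 181]
 [182 182 190 184 184 185 172 176 166 176 180 180 180 162 131 139 180 185
  187 184]
 [178 181 184 185 182 182 169 176 164 177 178 180 180 175 139 129 161 183
  185 185]
 [179 183 186 186 183 185 167 170 152 164 181 183 177 150 130 132 165 184
  185 186]
 [184 183 186 186 183 184 164 165 152 141 152 152 144 136 135 156 185 184
  185 184]
 [181 182 185 187 184 184 170 181 170 132 118 126 127 133 129 157 186 187
  186 185]
 [187 182 183 189 181 176 161 188 179 139 102 112 127 131 133 137 178 188
  183 181]
 [183 184 186 187 181 150  75 103 101  75  56  96 126 131 133 131 134 143
  181 187]
 [183 181 187 189 185 148  57  51  55  53  54  92 128 126 130 127 131 133
  161 185]
 [183 180 182 191 184 154  65  51  53  51  54  80 125 129 134 130 131 136
  145 179]
 [186 183 183 189 184 162  72  52  52  53  56  79 122 129 132 130 132 137
  170 189]
 [186 182 182 189 185 168  76  53  51  54  56  74 123 129 134 129 134 132
  143 181]
 [186 183 182 187 185 168  84  53  51  53  54  69 120 130 133 131 132 133
  148 
[... 586 characters left out ...]
1]]
195 [[0.407, 0.268, 0.003], [0.434, 0.271, 0.015], [0.458, 0.268, 0.003]]
200 [[0.407, 0.26, 0.001], [0.434, 0.265, 0.016], [0.458, 0.261, 0.003]]
205 [[0.407, 0.254, 0.002], [0.434, 0.259, 0.016], [0.458, 0.254, 0.003]]
210 [[0.407, 0.247, 0.003], [0.434, 0.252, 0.016], [0.458, 0.247, 0.002]]
215 [[0.408, 0.249, 0.024], [0.434, 0.249, 0.024], [0.457, 0.249, 0.025]]
220 [[0.408, 0.242, 0.025], [0.434, 0.242, 0.023], [0.457, 0.242, 0.024]]
225 [[0.408, 0.235, 0.023], [0.434, 0.236, 0.025], [0.457, 0.236, 0.025]]
230 [[0.408, 0.229, 0.024], [0.434, 0.228, 0.022], [0.457, 0.229, 0.025]]
rack ((695.772705078125, 5.995807647705078), (126.06008911132812, 117.16230010986328), 4.947213649749756)
```

View pics/c2.png

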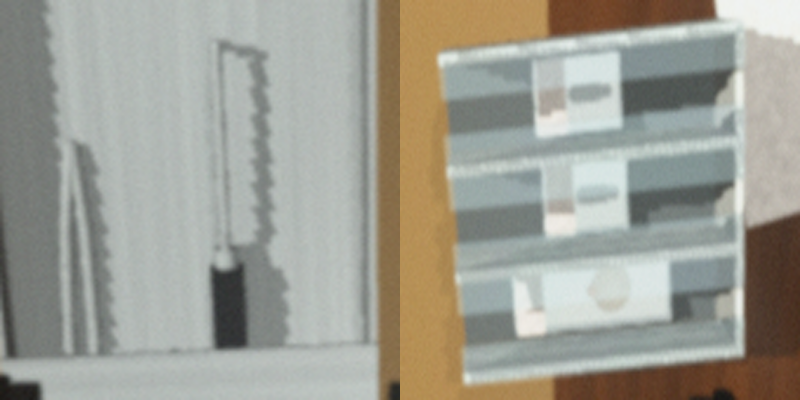

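The left crop shows the handle front at about (257,184), the hook end at (252.6,109) and the cover edge at row 213. The right crop shows the long slide in the −y lane, with u from 433 to 501 and the mouth at the left.

Run:
```python
from h import *
d=load('w1'); g=cv2.cvtColor(d['image'],cv2.COLOR_RGB2GRAY).astype(float)
for r in (190,198,208):
    row=g[r,244:272]; i=np.nonzero(row<80)[0]; c=244+(i.min()+i.max())/2; print(r,c,i.max()-i.min()+1,ray(d,c,r,.017).round(4))
print('front',ray(d,257,184.5,.017),'hook',ray(d,252.6,109,.0175),'cover edge',ray(d,257,213,.025))
d=load('wrist0'); k=.425;l=135/400
def p(x,y,z): return ray(d,215+x*k,90+y*l,z)
print('slide', [p(*a,.012).round(4) for a in [(513,279),(518,339),(668,262),(672,320)]])
print('rack top corners',[p(*a,.043).round(4) for a in [(440,52),(466,382),(744,20),(744,356)]])
```

```text
190 256.5 10 [0.4342 0.2784 0.017 ]
198 257.0 11 [0.4349 0.2682 0.017 ]
208 257.5 10 [0.4356 0.2552 0.017 ]
front [0.43477173 0.28532709 0.017     ] hook [0.42924598 0.37446046 0.0175    ] cover edge [0.43486606 0.2516471  0.025     ]
slide [array([ 0.8525, -0.0274,  0.012 ]), array([ 0.8584, -0.0515,  0.012 ]), array([ 0.9253, -0.0207,  0.012 ]), array([ 0.9318, -0.0438,  0.012 ])]
rack top corners [array([0.7942, 0.0585, 0.043 ]), array([ 0.8199, -0.0572,  0.043 ]), array([0.9171, 0.0686, 0.043 ]), array([ 0.9432, -0.0472,  0.043 ])]
```

```bash
python3 -m jog '[[[-46,5,0,0,0,-3.5,30],[-46,5,40,0,0,-3.5,30],[-46,5,90,0,0,-3.5,30],[-46,5,140,0,0,-3.5,30],[-46,5,180,0,0,-3.5,30],[-46,5,180,0,0,-3.5,30],[-46,5,180,0,0,-3.5,30]]]' 30
python3 - <<'E'
from h import *
d=load('wrist0'); k=.425;l=135/400
def p(x,y,z): return ray(d,215+(x-400)*k,90+y*l,z)
print('slide', [p(*a,.012).round(4) for a in [(513,279),(518,339),(668,262),(672,320)]])
print('rack top corners',[p(*a,.043).round(4) for a in [(440,52),(466,382),(744,20),(744,356)]])
s=ctrl.get_state(); print(s['position'],R.from_rotvec(s['tool_rot']).as_matrix().round(4),s['grip_width'])
E
```

```text
time: 1.9
position: [0.4358, 0.2727, 0.0728]
tool_rot: [-2.155, -2.286, 0.002]
ft_force: [0.5, 0.6, 0.1]
grip_width: 0.349
grip_force: 0.0
slide [array([ 0.6608, -0.0274,  0.012 ]), array([ 0.6634, -0.0516,  0.012 ]), array([ 0.7347, -0.0207,  0.012 ]), array([ 0.7381, -0.0438,  0.012 ])]
rack top corners [array([0.629 , 0.0586, 0.043 ]), array([ 0.6388, -0.0573,  0.043 ]), array([0.7537, 0.0687, 0.043 ]), array([ 0.7639, -0.0473,  0.043 ])]
[0.43582488 0.27270458 0.07282086] [[-5.860e-02  9.983e-01 -7.000e-04]
 [ 9.983e-01  5.860e-02 -7.000e-04]
 [-7.000e-04 -8.000e-04 -1.000e+00]] 0.3488551361875972
```

```bash
python3 -m jog '[[[0,0,40,0,0,0,30],[0,0,60,0,0,0,30],[0,0,66,0,0,0,30],[0,0,66,0,0,0,30],[0,0,66,0,0,0,5],[0,0,66,0,0,0,5],[0,0,66,0,0,0,5],[0,0,66,0,0,0,5],[0,0,66,0,0,0,5]]]' 30
```

```text
time: 2.8
position: [0.4359, 0.2745, 0.0079]
tool_rot: [2.152, 2.288, 0.003]
ft_force: [-1.6, -0.3, 6.7]
grip_width: 0.156
grip_force: 30.0
```

```bash
python3 -m jog '[[[0,0,-2,0,0,0,5],[0,0,-3,0,0,0,5],[25,0,-3,0,0,0,5],[50,0,-3,0,0,0,5],[74,0,-3,0,0,0,5],[74,0,-3,0,0,0,5],[74,0,-20,0,0,0,5],[74,0,-60,0,0,0,5],[74,0,-100,0,0,0,5],[74,0,-100,0,0,0,5]]]' 30
python3 - <<'E'
from h import *
d=snap('side','s2'); snap('wrist','w2')
a=cv2.imread('pics/s2.png'); b=cv2.imread('pics/w2.png'); s=ctrl.get_state(); u,v=map(int,pix(d,s['position'])); print(u,v)
v0=max(0,min(v-90,204));u0=max(0,min(u-120,272))
cv2.imwrite('pics/v2.png',np.hstack([cv2.resize(a[v0:v0+180,u0:u0+240],(400,300)),cv2.resize(b,(400,300))]))
E
```

```text
time: 3.8
position: [0.4337, 0.3497, 0.1122]
tool_rot: [2.152, 2.286, 0.015]
ft_force: [0.3, -0.1, -0.2]
grip_width: 0.156
grip_force: 30.0
217 270
```

View pics/v2.png

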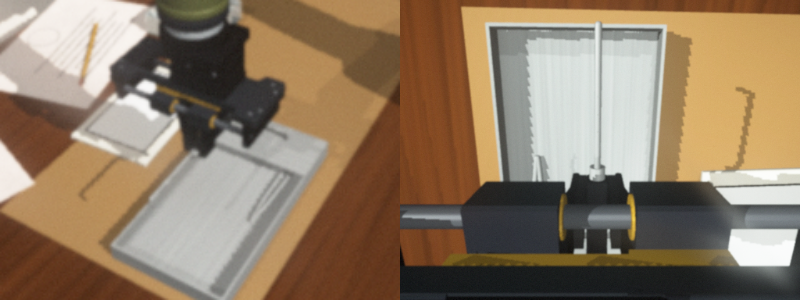

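The hook is held level and clear of the tray, and the forceps have not moved.

```bash
python3 -m jog '[[[-40,8,-10,0,0,5,5],[-80,15,-20,0,0,10,5],[-125,22,-30,0,0,16,5],[-170,30,-40,0,0,22,5],[-215,38,-40,0,0,28,5],[-260,46,-40,0,0,34,5],[-305,55,-40,0,0,40,5],[-354,65,-40,0,0,45,5],[-354,65,-40,0,0,45,5],[-354,65,-40,0,0,45,5]]]' 30
python3 - <<'E'
from h import *
s=ctrl.get_state(); M=R.from_rotvec(s['tool_rot']).as_matrix(); print(s['position'],s['joint_positions'])
print(M.round(3)); D=np.array([.445,-.381,.10])-s['position']; print('shift',M.T@D*1000,np.degrees(np.arctan2(M[1,0],M[0,0]))+4)
E
```

```text
time: 4.9
position: [0.5157, -0.0034, 0.1446]
tool_rot: [-2.865, -1.285, 0.005]
ft_force: [-0.2, 0.5, -0.7]
grip_width: 0.152
grip_force: 30.0
[ 0.51565187 -0.00343743  0.14462452] [-3.99611445e-02  9.57178891e-02 -5.15701599e-03  1.87938321e+00
  5.32994295e-04  1.17023839e+00 -7.73238935e-01]
[[ 0.665  0.747 -0.004]
 [ 0.747 -0.665 -0.   ]
 [-0.003 -0.003 -1.   ]]
shift [-328.75905139  198.57839017   44.95154695] 52.292614459942016
```

```bash
python3 -m jog '[[[-38,23,0,0,0,7,5],[-76,46,0,0,0,14,5],[-114,69,0,0,0,21,5],[-152,92,0,0,0,28,5],[-190,115,0,0,0,35,5],[-228,138,10,0,0,42,5],[-266,161,20,0,0,48,5],[-304,184,30,0,0,52.3,5],[-329,199,35,0,0,52.3,5],[-329,199,35,0,0,52.3,5]]]' 30
python3 - <<'E'
from h import *
d=snap('wrist','w3')
h=cv2.cvtColor(d['image'],cv2.COLOR_RGB2HSV)
blue=((h[...,0]>105)&(h[...,0]<130)&(h[...,1]>120)).astype(np.uint8)
s=ctrl.get_state(); M=R.from_rotvec(s['tool_rot']).as_matrix(); print(s['position'],s['joint_positions'],M[:,0])
cs,_=cv2.findContours(blue,0,1); c=np.vstack([k.reshape(-1,2) for k in cs if cv2.contourArea(k)>300]); w=np.array([ray(d,*p,.008)[:2] for p in c])
print(w.min(0),w.max(0)); print(c.min(0),c.max(0))
E
```

```text
time: 5.9
position: [0.445, -0.3828, 0.1094]
tool_rot: [3.139, -0.111, -0.007]
ft_force: [-0.7, -0.5, -1.2]
grip_width: 0.156
grip_force: 30.0
[ 0.44669059 -0.3798744   0.10972183] [ 0.35943051  0.27626441  0.34991987  1.76038085 -0.10295353  1.12631334
 -0.89701996] [ 0.99768318 -0.0679604  -0.00310685]
[ 0.38180363 -0.46962033] [ 0.57389315 -0.28480062]
[118  17] [364 255]
```

View pics/w3.png

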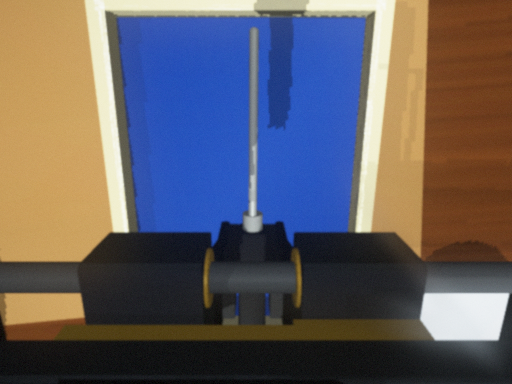

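The hook lies over the middle of the pad, with its tip at about (254,32), inside the far wall at row 14.

```bash
python3 -m jog '[[[0,0,40,0,0,0,5],[0,0,75,0,0,0,5],[0,0,90,0,0,0,5],[0,0,95,0,0,0,5],[0,0,95,0,0,0,5],[0,0,96,0,0,0,5]]]' 30; python3 -m jog '[[[0,0,0,0,0,0,20],[0,0,0,0,0,0,30],[0,0,0,0,0,0,30],[0,0,-30,0,0,0,30],[0,0,-70,0,0,0,30],[0,0,-70,0,0,0,30],[-70,0,-70,0,0,0,30],[-70,0,-70,0,0,0,30],[-70,0,-70,0,0,0,30]]]' 30
python3 - <<'E'
from h import *
d=snap('wrist','w4'); snap('scene','sc4')
b=cv2.imread('pics/w4.png');a=cv2.imread('pics/sc4.png')
cv2.imwrite('pics/v4.png',np.hstack([cv2.resize(b,(400,300)),cv2.resize(a[80:200,100:260],(400,300))]))
s=ctrl.get_state(); print(s['position'],R.from_rotvec(s['tool_rot']).as_matrix()[:,0])
E
```

```text
time: 6.55
position: [0.4495, -0.3803, 0.0173]
tool_rot: [3.138, -0.103, 0.004]
ft_force: [0.5, -0.1, -0.1]
grip_width: 0.156
grip_force: 30.0
time: 7.45
position: [0.3747, -0.3756, 0.0854]
tool_rot: [-3.139, 0.111, 0.002]
ft_force: [0.6, 0.0, -0.3]
grip_width: 0.34
grip_force: 0.0
[ 0.37863287 -0.37528508  0.08587363] [ 0.99775934 -0.06688766  0.00153205]
```

View pics/v4.png

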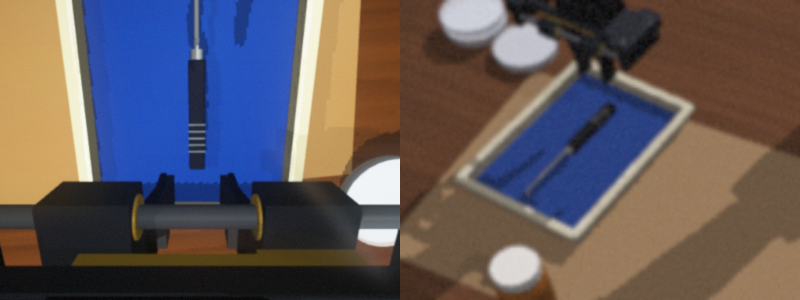

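The hook lies flat on the pad. The handle's rear end is at about (252,214) and its front at (252,75).

Run:
```python
from h import *
d=load('w4'); g=cv2.cvtColor(d['image'],cv2.COLOR_RGB2GRAY)
h=cv2.cvtColor(d['image'],cv2.COLOR_RGB2HSV)
m=((h[...,2]<70)).astype(np.uint8); m[:60]=0;m[222:]=0;m[:,:225]=0;m[:,285:]=0
for r in (90,120,150,205): i=np.nonzero(m[r])[0]; print(r,i.min(),i.max(),ray(d,i.mean(),r,.022).round(4))
i=np.nonzero(m[:,252])[0]; print(i.min(),i.max(),ray(d,252,i.min(),.022).round(4),ray(d,252,i.max()+1,.022).round(4))
P=cloud(d); print(P[[85,120,150,205],252].round(4))
s=ctrl.get_state(); M=R.from_rotvec(s['tool_rot']).as_matrix();a=ray(d,252,i.max()+1,.022);b=ray(d,252,i.min(),.022)
u=(b-a)/np.linalg.norm(b-a); print(np.linalg.norm(b-a),np.degrees(np.arctan2(u[1],u[0])),np.degrees(np.arctan2(M[1,0],M[0,0])))
T=a+u*.0115; print(T, (M.T@(T-s['position'])*1000).round(1))
```

```text
90 242 261 [ 0.449  -0.3801  0.022 ]
120 242 261 [ 0.4303 -0.3788  0.022 ]
150 243 261 [ 0.4106 -0.3777  0.022 ]
205 244 260 [ 0.372 -0.375  0.022]
77 215 [ 0.4568 -0.381   0.022 ] [ 0.3638 -0.3744  0.022 ]
[[ 0.452  -0.3807  0.021 ]
 [ 0.4302 -0.3791  0.0214]
 [ 0.4105 -0.3777  0.0211]
 [ 0.3716 -0.3749  0.021 ]]
0.09317898778191169 -4.078516845410323 -3.835248642028321
[ 0.37529285 -0.37520174  0.022     ] [-3.4  0.1 63.9]
```

```bash
python3 -m jog '[[[-3,0,40,0,0,0,30],[-3,0,65,0,0,0,30],[-3,0,72,0,0,0,30],[-3,0,72,0,0,0,30],[-3,0,72,0,0,0,5],[-3,0,72,0,0,0,5],[-3,0,72,0,0,0,5],[-3,0,72,0,0,0,5],[-3,0,72,0,0,0,5],[-3,0,72,0,0,0,5]]]' 50
python3 -m jog '[[[0,0,-20,0,0,0,5],[0,0,-60,0,0,0,5],[0,0,-90,0,0,0,5],[0,0,-90,0,0,0,5]]]' 50
python3 - <<'E'
from h import *
s=ctrl.get_state(); M=R.from_rotvec(s['tool_rot']).as_matrix(); print(s['position'],M.round(3),s['joint_positions'])
# target: hook axis 112 mm deep; grip is 137.5+47.5-12=173 behind hook
y=np.radians(4.8); ux=np.array([np.cos(y),np.sin(y),0]); uy=np.array([-ux[1],ux[0],0])
mouth=np.array([.634,.0006,0]); 
T=mouth+ux*(-.030-.173)+uy*-.040; T[2]=.10
print(T,(M.T@(T-s['position'])*1000).round(1),np.degrees(np.arctan2(M[1,0],M[0,0])))
E
```

```text
time: 8.55
position: [0.3762, -0.3757, 0.0148]
tool_rot: [3.139, -0.104, 0.003]
ft_force: [0.3, 0.2, 6.3]
grip_width: 0.155
grip_force: 50.0
time: 8.95
position: [0.3774, -0.3771, 0.1079]
tool_rot: [3.135, -0.104, 0.011]
ft_force: [0.2, -0.2, 0.2]
grip_width: 0.151
grip_force: 50.0
[ 0.37742809 -0.37714432  0.10793946] [[ 0.998 -0.067  0.007]
 [-0.066 -0.998 -0.005]
 [ 0.007  0.004 -1.   ]] [ 0.38588067  0.15936696  0.38183763  1.90022239 -0.06824176  1.08615368
 -0.84268295]
[ 0.43505906 -0.05624632  0.1       ] [  36.1 -324.1    6.8] -3.8129009145413493
```

```bash
python3 -m jog '[[[4,-45,0,0,0,-1,5],[8,-90,0,0,0,-2,5],[12,-135,0,0,0,-3,5],[16,-180,0,0,0,-4.5,5],[22,-225,0,0,0,-6,5],[28,-275,0,0,0,-7,5],[36,-324,0,0,0,-8.6,5],[36,-324,0,0,0,-8.6,5],[36,-324,0,0,0,-8.6,5]]]' 50
python3 - <<'E'
from h import *
snap('scene','sc5'); d=snap('wrist','w5'); snap('side','s5')
b=cv2.imread('pics/w5.png');a=cv2.imread('pics/sc5.png');e=cv2.imread('pics/s5.png')
s=ctrl.get_state();print(s['position'],R.from_rotvec(s['tool_rot']).as_matrix().round(3).tolist(),s['joint_positions'])
cv2.imwrite('pics/v5.png',np.hstack([b[:300,50:450],cv2.resize(e[140:260,130:290],(400,300))]))
E
```

```text
time: 9.85
position: [0.4319, -0.0531, 0.1027]
tool_rot: [3.138, 0.137, -0.003]
ft_force: [-0.4, -0.3, -0.2]
grip_width: 0.155
grip_force: 50.0
[ 0.43193769 -0.05548504  0.10303846] [[0.997, 0.081, -0.001], [0.081, -0.997, -0.0], [-0.001, 0.0, -1.0]] [ 0.01828054 -0.03509472  0.04740879  2.10424094  0.00227069  1.07343364
 -1.42494587]
```

View pics/v5.png

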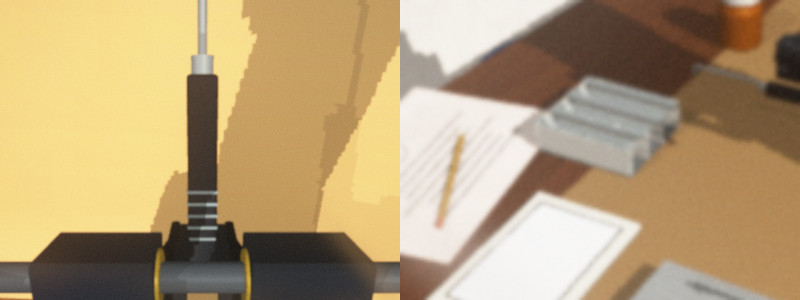

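The wrist view shows the handle straight ahead in the fingers. In the side view the hook's front end is at about (247,167), pointing at the rack.

Run:
```python
from h import *
s=ctrl.get_state(); M=R.from_rotvec(s['tool_rot']).as_matrix(); p=np.array(s['position'])
d=load('w5'); P=cloud(d)
for r in range(80,226,24): 
    q=np.nanmedian(P[r,246:258],0); print(r,((q-p)@M*1000).round(1))
q=P[5:50,246:258]; m=(q[...,2]>.08); print('shank',(np.nanmedian((q[m]-p)@M,0)*1000).round(1))
for t in ('sc5','s5'):
    d=load(t); P=cloud(d); L=(P-p)@M*1000
    m=(L[...,0]>100)&(L[...,0]<185)&(abs(L[...,1])<25)&(abs(L[...,2])<40)
    vs,us=np.nonzero(m); print(t,m.sum())
    if m.sum():
        q=L[m]; 
        for lo in (100,120,140,160): 
            k=(q[:,0]>=lo)&(q[:,0]<lo+20)
            if k.any(): print(lo,np.median(q[k],0).round(1))
        print('max x',q[:,0].max(), 'min z(world)',q[q[:,0]>q[:,0].max()-8][:,2].max())
```

```text
80 [79.  -1.9 -5.8]
104 [68.9 -1.9 -6.3]
128 [58.3 -1.9 -5.8]
152 [47.4 -1.9 -6.2]
176 [36.1 -1.9 -6.2]
200 [24.  -1.8 -6.2]
224 [11.9 -1.8 -6.6]
shank [100.1  -1.7  -5.5]
sc5 35
100 [109.3  -1.7  -4.6]
120 [128.4  -3.   -5.3]
140 [150.   -3.2  -4.7]
160 [172.5  -3.3  -2.8]
max x 175.11105904646016 min z(world) 5.446098240956442
s5 40
100 [110.2  -2.2  -6.7]
120 [130.7  -1.4  -5.7]
140 [150.8  -1.8  -6.7]
160 [169.8  -2.1  -2. ]
max x 173.40589745905075 min z(world) 6.192991365331678
```

```bash
python3 -m jog '[[[0,0,40,0,0,0,5],[0,0,70,0,0,0,5],[0,0,78,0,0,0,5],[0,0,78,0,0,0,5],[20,0,78,0,0,0,5],[40,0,78,0,0,0,5],[60,0,78,0,0,0,5],[60,0,78,0,0,0,5],[60,0,78,0,0,0,5]]]' 50
python3 - <<'E'
from h import *
for t in ('scene','side'):
    d=snap(t,t+'6'); 
    s=ctrl.get_state(); M=R.from_rotvec(s['tool_rot']).as_matrix(); p=np.array(s['position'])
    P=cloud(d); L=(P-p)@M*1000
    m=(L[...,0]>85)&(L[...,0]<185)&(abs(L[...,1])<12)&(L[...,2]<12)&(L[...,2]>-14)
    q=L[m]; print(t,p.round(4),s['ft_force'])
    for lo in range(85,185,12):
        k=(q[:,0]>=lo)&(q[:,0]<lo+12)
        if k.any(): print(lo,k.sum(),np.median(q[k],0).round(1))
E
```

```text
time: 10.9
position: [0.4929, -0.0495, 0.0267]
tool_rot: [3.139, 0.131, 0.002]
ft_force: [0.1, -0.1, -0.6]
grip_width: 0.15
grip_force: 50.0
scene [ 0.4921 -0.0495  0.0263] [ 0.71620535  0.48170101 -0.77762599]
85 12 [90.2 -1.4 -5.8]
97 5 [104.1  -0.2  -6. ]
109 4 [114.5  -0.6  -6.5]
121 7 [ 1.29e+02 -1.00e-01 -6.10e+00]
133 5 [140.3   0.3  -8.4]
145 17 [151.4  -1.  -11.5]
157 20 [162.9  -1.7 -11.4]
169 14 [174.1   0.2 -10.6]
181 3 [182.6  -7.8 -11.9]
side [ 0.4918 -0.0494  0.0261] [-0.20770456  0.84988472 -0.35839682]
85 10 [88.1 -0.9 -4.4]
97 5 [101.5  -1.1  -5.9]
109 5 [ 1.17e+02  1.00e-01 -8.10e+00]
121 4 [125.3   1.1  -4.9]
133 7 [140.3   1.2  -7.2]
145 9 [ 1.504e+02 -1.000e-01 -1.220e+01]
157 7 [163.4  -2.3 -12.5]
169 7 [175.   -3.7 -12.9]
181 2 [182.6   1.4 -12.2]
```

```bash
python3 -m jog '[[[15,0,0,0,0,0,5],[30,0,0,0,0,0,5],[45,0,0,0,0,0,5],[60,0,0,0,0,0,5],[72,0,0,0,0,0,5],[82,0,0,0,0,0,5],[87,0,0,0,0,0,5],[87,0,0,0,0,0,5],[87,0,0,0,0,0,5]]]' 50
python3 - <<'E'
from h import *
d=snap('scene','sc7'); s=ctrl.get_state(); M=R.from_rotvec(s['tool_rot']).as_matrix(); p=np.array(s['position']); print(p,M[:,0],s['ft_force'])
hk=p+M@np.array([.172,-.001,.007]); print('hook',hk)
y=np.radians(4.8); print('depth',(hk-[.634,.0006,0])@[np.cos(y),np.sin(y),0])
o=load('scene0')['image'].astype(int); df=abs(d['image'].astype(int)-o).sum(2)
# slide back end in scene pixels
print(pix(d,[.7364,-.0323,.0075]),pix(d,hk))
a=cv2.resize(d['image'][205:275,200:270],(400,400),interpolation=cv2.INTER_CUBIC); b=cv2.resize(load('scene0')['image'][205:275,200:270],(400,400),interpolation=cv2.INTER_CUBIC)
cv2.imwrite('pics/v7.png',np.hstack([a,b])[:,:,::-1])
E
```

```text
time: 11.9
position: [0.5785, -0.0419, 0.0254]
tool_rot: [3.139, 0.131, -0.001]
ft_force: [-1.0, -0.4, 0.2]
grip_width: 0.151
grip_force: 50.0
[ 0.57839992 -0.04194988  0.02540647] [ 9.96512234e-01  8.34428107e-02 -8.14982333e-04] [0.3760381  0.22828748 0.70358867]
hook [ 0.74971092 -0.02660195  0.01826626]
depth 0.1130289068984634
(np.float64(217.2050517917141), np.float64(247.39804440893056)) (np.float64(216.23385681433405), np.float64(250.37341997981696))
```

```bash
python3 -m jog '[[[0,0,5,0,0,0,5],[0,0,9,0,0,0,5],[0,0,13,0,0,0,5],[0,0,13,0,0,0,5],[0,0,13,0,0,0,5]]]' 50
```

```text
time: 12.45
position: [0.5788, -0.0418, 0.0124]
tool_rot: [3.139, 0.131, -0.001]
ft_force: [0.2, 0.3, -0.6]
grip_width: 0.153
grip_force: 50.0
```

```bash
python3 -m jog '[[[-8,0,0,0,0,0,5],[-16,0,0,0,0,0,5],[-25,0,0,0,0,0,5],[-35,0,0,0,0,0,5],[-45,0,0,0,0,0,5],[-55,0,0,0,0,0,5],[-55,0,0,0,0,0,5]]]' 50
python3 - <<'E'
from h import *
for t in('scene','side'):
    d=snap(t,t+'8'); h=cv2.cvtColor(d['image'],cv2.COLOR_RGB2HSV); P=cloud(d)
    y=np.radians(4.8); ux=np.array([np.cos(y),np.sin(y),0]); uy=np.array([-ux[1],ux[0],0]); q=P-[.634,.0006,0]; a=q@ux*1000;b=q@uy*1000;z=P[...,2]*1000
    # profile outside the mouth along lane
    for lo in range(-60,10,6):
        m=(a>lo)&(a<lo+6)&(abs(b+38)<12); print(t,lo,m.sum(),np.median(z[m]).round(1) if m.any() else '',np.median(d['image'][m],0) if m.any() else '')
E
```

```text
time: 13.15
position: [0.5224, -0.0467, 0.0124]
tool_rot: [3.139, 0.131, -0.002]
ft_force: [-0.1, -0.6, -0.1]
grip_width: 0.15
grip_force: 50.0
scene -60 15 16.9 [84. 68. 55.]
scene -54 16 18.0 [46.5 39.  35.5]
scene -48 15 16.7 [40. 34. 35.]
scene -42 11 16.7 [50. 41. 39.]
scene -36 21 10.1 [83. 70. 68.]
scene -30 11 14.2 [98. 99. 91.]
scene -24 10 11.0 [115.5 109.5  99.5]
scene -18 12 11.9 [151.5 142.5 141. ]
scene -12 3 11.9 [155. 148. 149.]
scene -6 5 11.4 [182. 182. 185.]
scene 0 12 37.4 [164.  162.  164.5]
scene 6 10 35.9 [174.5 177.5 180.5]
side -60 12 9.6 [49.  39.5 33.5]
side -54 16 8.4 [66.  52.  37.5]
side -48 13 10.5 [45. 37. 33.]
side -42 13 9.8 [64. 49. 43.]
side -36 14 5.0 [92. 77. 60.]
side -30 12 11.4 [134.5 118.   89.5]
side -24 17 8.4 [153. 143. 134.]
side -18 14 10.4 [153.  147.  139.5]
side -12 17 9.8 [167. 160. 150.]
side -6 17 10.5 [162. 157. 153.]
side 0 10 17.4 [154.  153.  147.5]
side 6 5 39.1 [147. 148. 147.]
```

The slide is following the hook, with its front end about 20 mm out of the mouth.

```bash
python3 -m jog '[[[-10,0,0,0,0,0,5],[-20,0,0,0,0,0,5],[-30,0,0,0,0,0,5],[-40,0,0,0,0,0,5],[-50,0,0,0,0,0,5],[-60,0,0,0,0,0,5],[-70,0,0,0,0,0,5],[-79,0,0,0,0,0,5],[-79,0,0,0,0,0,5],[-79,0,0,0,0,0,5]]]' 50
python3 - <<'E'
from h import *
for t in('scene','side'):
    d=snap(t,t+'9'); h=cv2.cvtColor(d['image'],cv2.COLOR_RGB2HSV); P=cloud(d)
    y=np.radians(4.8); ux=np.array([np.cos(y),np.sin(y),0]); uy=np.array([-ux[1],ux[0],0]); q=P-[.634,.0006,0]; a=q@ux*1000;b=q@uy*1000;z=P[...,2]*1000
    m=(a>-130)&(a<-3)&(abs(b+38)<40)&(z>5)&(z<14)&(h[...,1]<70)&(h[...,2]>100)
    w=np.stack([a[m],b[m]],1).astype(np.float32); print(t,m.sum(),cv2.minAreaRect(w),w.min(0),w.max(0),np.median(z[m]))
E
```

```text
time: 14.25
position: [0.4458, -0.053, 0.0128]
tool_rot: [3.139, 0.132, 0.001]
ft_force: [-0.1, 0.4, -0.8]
grip_width: 0.158
grip_force: 50.0
scene 171 ((-55.643577575683594, -51.472999572753906), (80.8738784790039, 27.857757568359375), 17.963993072509766) [-95.70611 -75.73753] [-17.68909 -27.99276] 8.189212741565235
side 128 ((-60.49071502685547, -51.05506134033203), (75.79449462890625, 33.9251823425293), 12.584019660949707) [-97.14149  -73.363655] [-23.03044  -27.871763] 8.668581121221663
```

The slide is wholly out on the bench, its back end about 20 mm clear of the mouth. Next the hook goes back to the pad.

```bash
python3 -m jog '[[[3,0,0,0,0,0,5],[3,0,-20,0,0,0,5],[3,0,-60,0,0,0,5],[3,0,-92,0,0,0,5],[3,0,-92,0,0,0,5]]]' 50
python3 -m jog '[[[-10,45,0,0,0,1,5],[-24,90,0,0,0,2,5],[-38,135,0,0,0,3.5,5],[-52,180,0,0,0,5,5],[-66,225,0,0,0,6,5],[-80,270,0,0,0,7,5],[-96,315,0,0,0,8.6,5],[-96,315,0,0,0,8.6,5],[-96,315,0,0,0,8.6,5]]]' 50
python3 - <<'E'
from h import *
d=snap('wrist','w10'); s=ctrl.get_state(); M=R.from_rotvec(s['tool_rot']).as_matrix(); p=np.array(s['position']); print(p,M[:,0])
T=np.array([.377,-.3765,.0145]); print((M.T@(T-p)*1000).round(1)); P=cloud(d)
for r in (100,150,200): print(((np.nanmedian(P[r,246:258],0)-p)@M*1000).round(1))
E
```

```text
time: 14.85
position: [0.4528, -0.0529, 0.1092]
tool_rot: [3.138, 0.132, 0.015]
ft_force: [0.4, -0.9, 0.7]
grip_width: 0.148
grip_force: 50.0
time: 15.75
position: [0.3783, -0.3755, 0.1035]
tool_rot: [-3.139, 0.109, 0.003]
ft_force: [0.2, -0.0, -1.4]
grip_width: 0.15
grip_force: 50.0
[ 0.37919189 -0.37395458  0.10354684] [ 0.99780341 -0.06623088 -0.00135184]
[-1.9  2.8 89. ]
[69.8  1.2 -6.2]
[47.5  1.1 -6.2]
[23.5  1.  -6.5]
```

```bash
python3 -m jog '[[[0,2,40,0,0,0,5],[0,2,72,0,0,0,5],[0,2,84,0,0,0,5],[0,2,88,0,0,0,5],[0,2,88,0,0,0,5],[0,2,88,0,0,0,30],[0,2,88,0,0,0,30],[0,2,88,0,0,0,30]]]' 50
python3 -m jog '[[[0,0,-30,0,0,0,30],[0,0,-70,0,0,0,30],[0,0,-120,0,0,0,50],[0,0,-150,0,0,0,50],[0,0,-150,0,0,0,50],[0,0,-150,0,0,0,50]]]' 30
python3 - <<'E'
from h import *
d=snap('wrist','w11'); h=cv2.cvtColor(d['image'],cv2.COLOR_RGB2HSV); P=cloud(d)
m=(h[...,2]<70)&(abs(P[...,2]-.021)<.006); w=P[m][:,:2].astype(np.float32)*1000
k=(w[:,0]>340)&(w[:,0]<480)&(abs(w[:,1]+380)<40); print(k.sum(),cv2.minAreaRect(w[k]))
s=ctrl.get_state(); M=R.from_rotvec(s['tool_rot']).as_matrix(); p=np.array(s['position'])
y=np.radians(4.8); ux=np.array([np.cos(y),np.sin(y),0]); uy=np.array([-ux[1],ux[0],0])
c=np.array([.634,.0006,0])+ux*-.057+uy*-.051; print('slide approx',c); T=c.copy();T[2]=.2; print(p,(M.T@(T-p)*1000).round(1),M[:,0])
E
```

```text
time: 16.6
position: [0.3798, -0.3773, 0.0177]
tool_rot: [3.139, -0.104, 0.003]
ft_force: [-0.2, -0.1, -0.3]
grip_width: 0.308
grip_force: 0.0
time: 17.2
position: [0.3794, -0.3769, 0.1675]
tool_rot: [3.139, -0.104, 0.003]
ft_force: [0.3, -0.4, -1.1]
grip_width: 0.552
grip_force: 0.0
1114 ((414.2411193847656, -379.5555725097656), (12.007386207580566, 92.37223052978516), 85.88273620605469)
slide approx [ 0.58146748 -0.05499077  0.        ]
[ 0.37875864 -0.3762916   0.16612631] [ 181.  -334.   -33.8] [ 9.97800070e-01 -6.62944092e-02 -2.66403284e-04]
```

```bash
python3 -m jog '[[[18,-46,-5,0,0,-3,50],[36,-92,-10,0,0,-6,50],[54,-138,-15,0,0,-9,50],[72,-184,-20,0,0,-12,50],[90,-230,-25,0,0,-15,50],[108,-276,-30,0,0,-18,50],[126,-322,-34,0,0,-21,50],[131,-334,-34,0,0,-23,50],[131,-334,-34,0,0,-23,50],[131,-334,-34,0,0,-23,50]]]' 30
python3 - <<'E'
from h import *
d=snap('wrist','w12'); h=cv2.cvtColor(d['image'],cv2.COLOR_RGB2HSV); P=cloud(d)
s=ctrl.get_state(); M=R.from_rotvec(s['tool_rot']).as_matrix(); p=np.array(s['position']); print(p,M[:,0])
z=P[...,2]; m=((z>.0045)&(z<.014)&(np.hypot(P[...,0]-.58,P[...,1]+.055)<.065)).astype(np.uint8)
m=cv2.morphologyEx(m,cv2.MORPH_OPEN,np.ones((3,3),np.uint8))
cs,_=cv2.findContours(m,0,1); 
for c in sorted(cs,key=cv2.contourArea)[-2:]:
    c=c.reshape(-1,2); w=np.array([ray(d,*q,.009)[:2] for q in c],np.float32)*1000; print(len(c),c.min(0),c.max(0),cv2.minAreaRect(w),cv2.boxPoints(cv2.minAreaRect(w)).round().tolist())
cv2.imwrite('pics/m12.png',m*255)
E
```

```text
time: 18.25
position: [0.5307, -0.0537, 0.1991]
tool_rot: [3.098, 0.52, -0.005]
ft_force: [-0.3, -1.2, -0.1]
grip_width: 0.577
grip_force: 0.0
[ 0.53070787 -0.05448494  0.19941835] [ 0.9455898   0.3253504  -0.00265587]
200 [254  81] [284 157] ((578.0863037109375, -55.46331787109375), (75.59364318847656, 27.845304489135742), 22.842187881469727) [[538.0, -57.0], [549.0, -83.0], [618.0, -54.0], [608.0, -28.0]]
```

```bash
python3 -m jog '[[[44,16,40,0,0,-3.9,50],[44,16,85,0,0,-3.9,50],[44,16,130,0,0,-3.9,50],[44,16,170,0,0,-3.9,50],[44,16,188,0,0,-3.9,50],[44,16,196,0,0,-3.9,50],[44,16,196,0,0,-3.9,50]]]' 20
python3 -m jog '[[[0,0,0,0,0,0,20],[0,0,0,0,0,0,20],[0,0,0,0,0,0,20],[0,0,0,0,0,0,20],[0,0,0,0,0,0,20]]]' 20
python3 -m jog '[[[0,0,-30,0,0,0,20],[0,0,-75,0,0,0,20],[0,0,-120,0,0,0,20],[0,0,-120,0,0,0,20],[0,0,-120,0,0,0,20]]]' 20
python3 - <<'E'
from h import *
s=ctrl.get_state(); M=R.from_rotvec(s['tool_rot']).as_matrix(); p=np.array(s['position']); print(p,s['grip_width']*87,np.degrees(np.arctan2(M[1,0],M[0,0])))
T=np.array([.621,.233,.13]); print((M.T@(T-p)*1000).round(1))
E
```

```text
time: 19.0
position: [0.5776, -0.0547, 0.0037]
tool_rot: [3.079, 0.625, -0.003]
ft_force: [0.0, 0.7, 0.5]
grip_width: 0.575
grip_force: 0.0
time: 19.5
position: [0.5796, -0.0528, 0.0057]
tool_rot: [3.077, 0.629, 0.003]
ft_force: [-0.4, -0.4, 4.1]
grip_width: 0.315
grip_force: 20.0
time: 20.0
position: [0.5796, -0.0527, 0.126]
tool_rot: [3.077, 0.629, 0.004]
ft_force: [-0.5, 0.8, -1.1]
grip_width: 0.311
grip_force: 20.0
[ 0.57957765 -0.05265805  0.12596869] 27.04335937300124 23.107012906875177
[ 150.2 -246.5   -3.9]
```

```bash
python3 -m jog '[[[17,-28,0,0,0,-8,20],[34,-56,0,0,0,-16,20],[51,-84,0,0,0,-24,20],[68,-112,0,0,0,-32,20],[85,-140,0,0,0,-40,20],[102,-168,0,0,0,-48,20],[119,-196,0,0,0,-56,20],[135,-222,0,0,0,-64,20],[150,-246,0,0,0,-72.2,20],[150,-246,0,0,0,-72.2,20]]]' 20
python3 - <<'E'
from h import *
s=ctrl.get_state(); M=R.from_rotvec(s['tool_rot']).as_matrix(); p=np.array(s['position']); print(p,s['grip_width']*87,np.degrees(np.arctan2(M[1,0],M[0,0])))
d=snap('scene','sc13'); d=snap('wrist','w13'); g=cv2.cvtColor(d['image'],cv2.COLOR_RGB2GRAY); h=cv2.cvtColor(d['image'],cv2.COLOR_RGB2HSV)
T=np.array([.621,.233,.0125]); print((M.T@(T-p)*1000).round(1))
P=cloud(d); L=(P-p)@M*1000; m=(abs(L[...,1])<18)&(L[...,0]>8)&(L[...,0]<60)&(abs(L[...,2])<12); q=L[m]
if len(q): print(len(q),q.min(0),q.max(0),np.median(q,0))
E
```

```text
time: 21.0
position: [0.6176, 0.2385, 0.122]
tool_rot: [-2.102, -2.328, 0.001]
ft_force: [-0.6, 0.9, -0.2]
grip_width: 0.317
grip_force: 20.0
[0.61764575 0.23849186 0.1219736 ] 27.537297825857873 95.8474085322867
[ -6.2   3.2 109.4]
2938 [  8.02070748 -14.01098766  -4.30492388] [32.98049375 14.05390014  6.42262816] [21.74260497 -0.10316546 -2.52440554]
```

```bash
python3 -m jog '[[[-2,3,40,0,0,0.5,20],[-2,3,80,0,0,0.5,20],[-2,3,100,0,0,0.5,20],[-2,3,106,0,0,0.5,20],[-2,3,108,0,0,0.5,20],[-2,3,109,0,0,0.5,20],[-2,3,109,0,0,0.5,20]]]' 20
python3 -m jog '[[[0,0,0,0,0,0,36],[0,0,0,0,0,0,42],[0,0,0,0,0,0,42],[0,0,-30,0,0,0,42],[0,0,-70,0,0,0,42],[-30,0,-120,0,0,0,42],[-60,0,-170,0,0,0,42],[-60,0,-170,0,0,0,42],[-60,0,-170,0,0,0,42]]]' 20
python3 - <<'E'
from h import *
w=snap('wrist','w14'); a=snap('scene','sc14'); b=snap('side','s14')
P=cloud(w); z=P[...,2]; c=(P[...,0]-.621)**2+(P[...,1]-.233)**2
m=((z>.0125)&(z<.023)&(c<.07**2)).astype(np.uint8); m=cv2.morphologyEx(m,cv2.MORPH_OPEN,np.ones((3,3),np.uint8))
cs,_=cv2.findContours(m,0,1); k=max(cs,key=cv2.contourArea).reshape(-1,2); q=np.array([ray(w,*x,.017)[:2] for x in k],np.float32)*1000; print(cv2.minAreaRect(q),np.median(z[m>0]))
cv2.imwrite('pics/v14.png',np.hstack([cv2.resize(w['image'],(400,300)),cv2.resize(a['image'][90:285,100:360],(400,300))])[:,:,::-1])
E
```

```text
time: 21.8
position: [0.6245, 0.2308, 0.0172]
tool_rot: [2.126, 2.311, 0.004]
ft_force: [0.5, 0.7, -1.3]
grip_width: 0.313
grip_force: 20.0
time: 22.7
position: [0.6306, 0.1692, 0.189]
tool_rot: [2.128, 2.306, 0.007]
ft_force: [-0.4, -0.2, -0.8]
grip_width: 0.482
grip_force: 0.0
((623.8955078125, 229.42938232421875), (27.36514663696289, 75.11193084716797), 5.1198225021362305) 0.016381974218326878
```

View pics/v14.png

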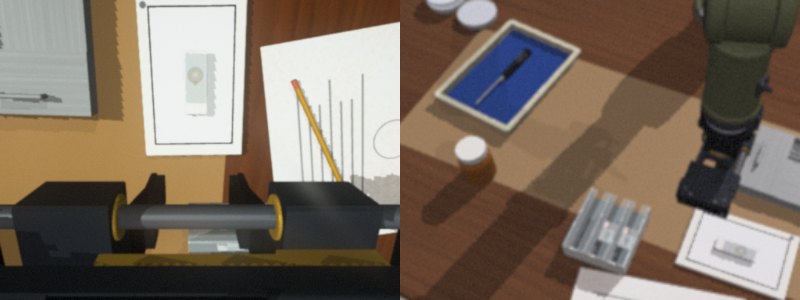

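The slide lies flat in the middle of the lit window at about (197,85), aligned with its long side. The hook is on the pad and the short slides are still in their lanes.

```bash
python3 -c "
from bench import ctrl
print(ctrl.close_job())"
```

```text
the job is handed in; nothing more can be done
None
```

The job is handed in at about 23 s: the hook dragged the long slide out onto the bench and is back on the pad, and the slide lies flat on the lit window along its long side, with the short slides, forceps and jar left alone.

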